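Open the light-path shutter

ROBOT

A 6-joint arm with a two-finger parallel gripper is mounted at the origin on a cart in front of the work surface, level with it; the furniture and walls round the work are solid. World frame = base frame: x ahead of the robot, y to its left, z up, the work surface at z = 0. Lengths are in m, angles in degrees, forces in N, time in s.
With the tool pointing down it reaches from about 0.275 to 0.875 m from the base axis. Payload 12.5 kg.
Tool frame: the origin (TCP) lies at the very end of the fingers, on their centre line; the grasp point (between the pads) lies 19 mm behind it (env.hold_point_z is the distance from the TCP to the grasp point, in m); z points along the fingers, y is the direction in which the jaws open and shut (so a half turn about z gives the same grasp; the last joint's range is limited). The gripper opens to 85 mm and grips with 20 to 120 N. Pads are 22 mm wide; open, the fingers measure 114 mm over their backs; the gripper's body (76 mm by 85 mm) begins 54 mm behind the grasp point. The pads swing forward as they close: fully open they stand 13 mm farther back than shut.
Start: joints at [59.209, 20.094, 94.641, -0, 65.266, -4.847], TCP at [0.241, 0.495, 0.231] pointing down, gripper open.
Joint ranges: [-157.81, 157.81], [-45, 120.19], [0.68, 151.7], [-89.99, 269.99], [4.06, 180], [-164.3, 164.3]. Speed limits (degrees/s): [127.2, 127.2, 159.86, 180, 180, 180].

INTERFACE

Orientations are given as a 3x3 rotation matrix whose columns are the frame's x, y, z axes.
In Python, from station import env, snapshot, get_calibration, job_done gives the robot as it stands.
- The arm moves only by the tool apply_moves, never from a script. Its argument "plan" is one flat list of numbers, 5 for each row, row after row: the opening, from -1 (shut) to 1 (fully open), so that 0 is half open, then the shift along the tool's x, y, z in m, then the turn about the tool's z in rad. A call has 1 to 12 rows; each row shifts and turns the pose as measured when the row begins, along the tool's axes as they then stand; what a row does not reach is not made up. A row lasts 1/12 s, in which the tool goes at most 41.7 mm and 7.16 degrees, less where a joint would pass 70% of its speed; a pose out of reach is approached as far as the arm can. A call with a gripper value outside its range is refused whole. The fingers move at their own pace and stop on an object; "grip_force" is the grip in N (left out, the last holds). Time passes only in rows, so rows that do not move let the fingers close. It gives the time, the measured TCP pose, the force and the opening at its end, in the units of the state.
- env.get_state(): the state, without advancing time (a new reading comes with each control period).
- snapshot(name): name is "scene" or "top"; returns the picture (480x640x3 uint8, red, green, blue); there is no depth.
- get_calibration(name): a dict with "mtx" (3x3 intrinsics, pixels), "R" (3x3) and "t" (3): a world point X has camera coordinates R X + t. Camera axes: x right, y down, z forward; pixel columns grow to the right and rows downward; lengths in m; the calibration is good to about 2 mm. A picture is of the moment at which its call begins. get_calibration takes no time and is no camera call.
- job_done(): hands the job in, once; it reports no verdict.
The state is a dict: "time": time; "joint_pos": joint angles; "qd": joint speeds; "joint_efforts": joint torques, N m; "tool_pos": TCP position; "ee_rot": TCP orientation; "contact_force": force on the tool from outside, world axes, zero at the start; "ft_torque": the same for the moment, N m; "finger_gap": opening from 0.0 (shut) to 1.0 (fully open).
Only numpy, scipy, OpenCV 4.12 (cv2) and the standard library are available. Lean on these libraries where they do the work, as an engineer would, in place of code of your own. Each camera call takes 0.05 s, during which the arm holds its last target.

TASK

Open the light path of the box with the orange grip: slide its shutter from the closed stop to the next stop, the middle one, so that it clicks in with the clear hole over the white port and not the amber filter. Leave the shutter of the box with the blue grip closed.

Things in the scene. Friction and masses are not known exactly. Their poses are not given: they have to be found in the camera images.
- box_orange_shutter (a joint): travel (m) of the orange-gripped shutter. Stops: 0 closed (solid plate over the port), 0.030 open (clear hole over the port), 0.060 amber filter over it, end of travel. When let go, a sprung ball detent pulls it into a stop that is within about 10 mm; midway between stops it may stay or go either way. Pushing it out of a stop takes 5 to 8 N. It starts closed, within 4 mm of 0.
- box_orange_grip (a point): centre of the orange grip, an upright bar on the shutter plate: 14 mm along the point's y (+y: slide direction as the joint grows), 30 mm along x, 34 mm high (z up). Centre 64 mm above the worktop, top 81 mm, plate top 46 mm; a 20x36 mm foot round it, top at 49 mm. Rails along y, tops at 51 mm, lie 21 to 33 mm either side of it in x; all else on the box is lower.
- box_orange_port (a point): centre of the white port, 26 mm across, under the shutter in the top of the orange-gripped box, 43 mm above the worktop. Grey box, fixed down: 84 mm in x, 174 mm in y (-82 to +92 mm from the port), 51 mm high at the rails. Its +y is the slide direction; the grip stands 22 mm from the port along +y when closed, 52 mm when open.
- box_blue_shutter (a joint): travel in m of the shutter with the blue grip, on an identical second box; 0 = closed. It starts closed, within 4 mm of 0, and must stay closed.
- box_blue_grip (a point): centre of the blue grip of the second box, same shape, size and axes as the orange one.

How it is judged:
By the outcome, as a careful person would: the job done as asked, in the order asked, and still so for the second after the job is handed in, with the robot touching nothing.
It also fails if it takes over 32 s, if anything falls off the work surface, if the arm or the gripper's body presses on something with over 40 N, if the wrist force passes 120 N, or if a joint passes its speed limit or range.

## Working session

There is one attempt and no reset: what is moved stays moved. The work goes in short steps, Python scripts to look and compute and a tool call to move; the robot and the scene stay as the last step left them, time stands still between calls to the robot, and variables do not carry over. Pictures are saved under pics/ and viewed, and the job is handed in when it is done.

Besides the shell and the picture viewer there is one more tool, called in YAML: its name, and indented under it one key for each argument. apply_moves: Moves the arm, as the interface text tells. Its arguments: {"type":"object","properties":{"plan":{"type":"array"},"grip_force":{"type":"number"}},"required":["plan"]}

```bash
ls; mkdir -p pics
python3 - <<'E'
from station import env,snapshot,get_calibration
import cv2
for n in("scene","top"):
    cv2.imwrite(f"pics/{n}0.png",snapshot(n)[:,:,::-1])
    c=get_calibration(n);print(n,c)
s=env.get_state();print(s)
E
```

```text
pics
scene {'mtx': array([[456.61211176,   0.        , 322.57930092],
       [  0.        , 456.61211176, 239.4804743 ],
       [  0.        ,   0.        ,   1.        ]]), 'R': array([[ 0.73429418, -0.67859861, -0.01777591],
       [-0.44641616, -0.46299711, -0.76573252],
       [ 0.51139483,  0.57020838, -0.64291347]]), 't': array([-0.38187503,  0.30874572,  0.65766755])}
top {'mtx': array([[496.28423051,   0.        , 321.33273564],
       [  0.        , 496.28423051, 239.11021867],
       [  0.        ,   0.        ,   1.        ]]), 'R': array([[-0.01333833, -0.99909221, -0.0404579 ],
       [-0.99499308,  0.01726991, -0.09844041],
       [ 0.09904975,  0.0389423 , -0.99432019]]), 't': array([0.02298552, 0.53548734, 0.88135213])}
{'time': 0.1, 'joint_pos': array([ 5.92112559e+01,  2.01215127e+01,  9.46736676e+01,  9.07088046e-04,
        6.52661626e+01, -4.84748890e+00]), 'qd': array([-0.01676793, -0.03209374, -0.05071627, -0.05711739, -0.01404286,
        0.05670695]), 'joint_efforts': array([ 9.36209908e-04, -5.06846488e+01, -2.91873801e+01, -6.16967282e-05,
        2.73910162e-03, -4.84360464e-05]), 'tool_pos': array([0.24041687, 0.49433334, 0.2308072 ]), 'ee_rot': array([[-8.99240101e-01,  4.37455056e-01, -5.60384132e-04],
       [ 4.37455402e-01,  8.99239645e-01, -9.12381686e-04],
       [ 1.04793647e-04, -1.06559327e-03, -9.99999427e-01]]), 'contact_force': array([-0.3543309 ,  0.51928984, -0.27902359]), 'ft_torque': array([-0.01567344,  0.06557751, -0.01686561]), 'finger_gap': 0.9996886955683497}
```

View pics/top0.png

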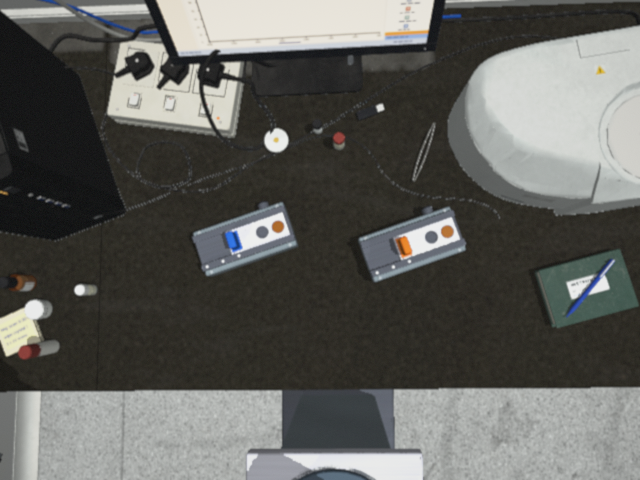

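View pics/scene0.png

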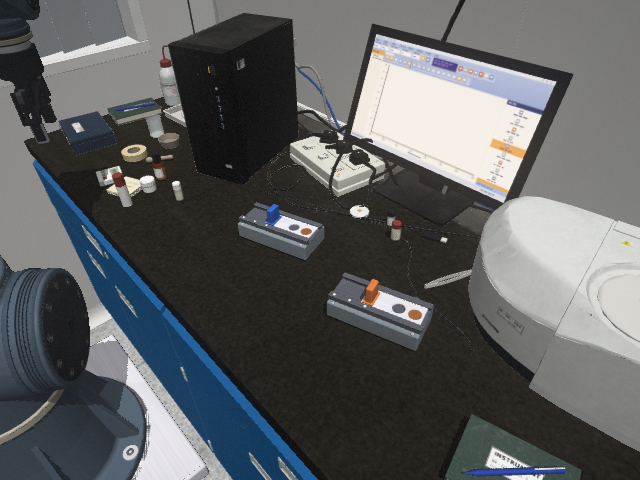

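Run:
```python
import cv2
a=cv2.imread("pics/top0.png")[195:290,350:475]
b=cv2.imread("pics/scene0.png")[260:355,318:443]
cv2.imwrite("pics/topc.png",cv2.resize(a,None,fx=6,fy=6,interpolation=cv2.INTER_CUBIC))
cv2.imwrite("pics/scc.png",cv2.resize(b,None,fx=6,fy=6,interpolation=cv2.INTER_CUBIC))
```

```text
(no output)
```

View pics/topc.png

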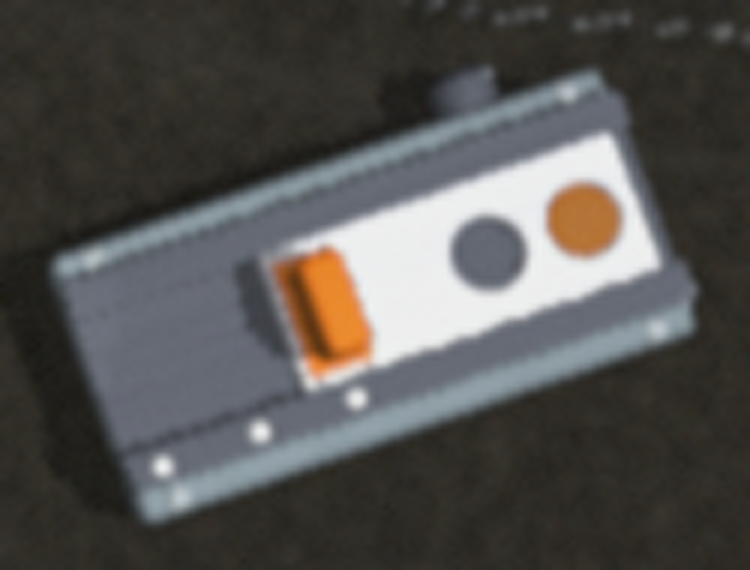

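View pics/scc.png

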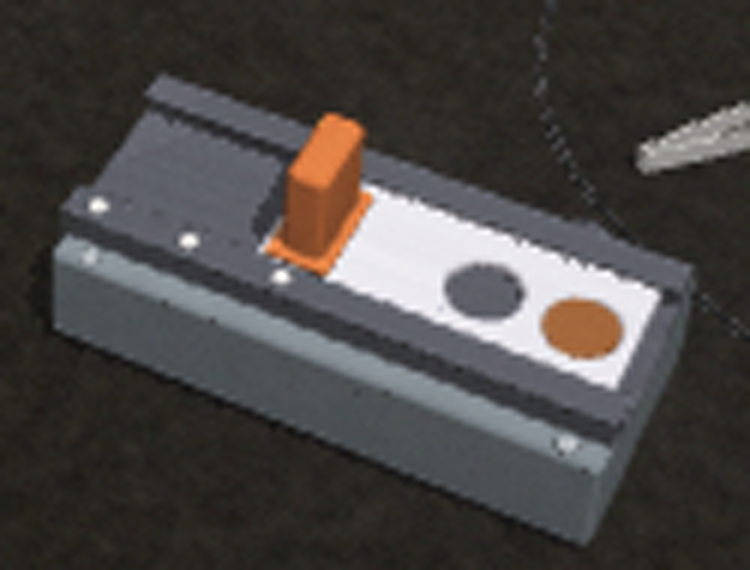

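```bash
cat > h.py <<'E'
import numpy as np
from station import get_calibration
def ray(n,u,v,z):
    c=get_calibration(n);d=c["R"].T@np.linalg.inv(c["mtx"])@[u,v,1];o=-c["R"].T@c["t"]
    return o+d*(z-o[2])/d[2]
def proj(n,X):
    c=get_calibration(n);p=c["mtx"]@(c["R"]@X+c["t"]);return p[:2]/p[2]
E
python3 - <<'E'
from h import *
np.set_printoptions(precision=4,suppress=True)
T=lambda x,y,z:ray("top",350+x/6-.4,195+y/6-.4,z)
S=lambda x,y,z:ray("scene",318+x/6-.4,260+y/6-.4,z)
g1=T(335,305,.081);g2=S(326,152,.081)
h1,a1=T(489,253,.046),T(585,219,.046);h2,a2=S(485,291,.046),S(582,328,.046)
print(g1,g2,h1,h2,a1,a2)
for h,a in((h1,a1),(h2,a2)):print(h-a,np.degrees(np.arctan2(*(h-a)[1::-1])))
# rail direction from box outer rail top edges
for p,q in(((55,262),(600,72)),((150,520),(692,322))):
    d=T(*p,.045)-T(*q,.045);print("rail",d,np.linalg.norm(d),np.degrees(np.arctan2(d[1],d[0])))
E
```

```text
[ 0.5171 -0.1308  0.081 ] [ 0.5149 -0.134   0.081 ] [ 0.5347 -0.1811  0.046 ] [ 0.5332 -0.1821  0.046 ] [ 0.5443 -0.2097  0.046 ] [ 0.5425 -0.2102  0.046 ]
[-0.0096  0.0285  0.    ] 108.62790696131486
[-0.0093  0.0282  0.    ] 108.21554127914445
rail [-0.054  0.163  0.   ] 0.17175637976192812 108.33036321222114
rail [-0.056   0.1606  0.    ] 0.17011327875060628 109.20375826204186
```

The top and scene views agree. The orange grip is at about (0.5165, -0.132), from top crop (335,305) and scene crop (326,152). The slide direction is about 108.6°. The hole and amber disc lie on the other side of the port, so opening slides toward image left. I'll rotate the tool first.

apply_moves:
  plan: [1,0,0,0,-0.111,1,0,0,0,-0.111,1,0,0,0,-0.111,1,0,0,0,-0.111,1,0,0,0,-0.111,1,0,0,0,-0.111,1,0,0,0,-0.111,1,0,0,0,0]
  grip_force: 40

```text
time: 0.77
tool_pos: [0.2396, 0.4929, 0.2281]
ee_rot: [[-0.936, -0.353, -0.004], [-0.353, 0.936, -0.006], [0.005, -0.004, -1.0]]
contact_force: [0.5, -0.7, 0.8]
finger_gap: 0.998
```

```bash
cat > go.py <<'E'
import sys
from h import *
from station import env
s=env.get_state();p=s["tool_pos"];R=s["ee_rot"]
t=np.array(list(map(float,sys.argv[1:4])))
d=R.T@(t-p)
ya=np.degrees(np.arctan2(R[1,1],R[0,1]))
print("t",s["time"],"p",p.round(4),"yang",ya.round(2),"delta tool",d.round(4),"turn rad",(-np.radians(108.6-ya)).round(4),"gap",s["finger_gap"],"F",s["contact_force"].round(1),"q",s["joint_pos"].round(1))
E
python3 go.py .5165 -.132 .14
```

```text
t 0.7667 p [0.2396 0.4929 0.2281] yang 110.68 delta tool [-0.0388 -0.682   0.0909] turn rad 0.0363 gap 0.99794132197485 F [ 0.5 -0.7  0.8] q [ 59.2  20.3  94.9  -0.   65.3 -51.5]
```

apply_moves:
  plan: [1,-0.002,-0.04,0,0,1,-0.002,-0.04,0,0,1,-0.002,-0.04,0,0,1,-0.002,-0.04,0,0,1,-0.002,-0.04,0,0,1,-0.002,-0.04,0,0,1,-0.002,-0.04,0,0,1,-0.002,-0.04,0,0,1,-0.002,-0.04,0,0,1,-0.002,-0.04,0,0,1,-0.002,-0.04,0,0,1,-0.002,-0.04,0,0]

```text
time: 1.77
tool_pos: [0.4248, 0.0354, 0.2285]
ee_rot: [[-0.949, -0.317, -0.003], [-0.317, 0.949, -0.005], [0.005, -0.004, -1.0]]
contact_force: [0.9, 0.4, 0.9]
finger_gap: 1.005
```

```bash
python3 go.py .5165 -.132 .14
```

```text
t 1.7667 p [0.4248 0.0354 0.2285] yang 108.45 delta tool [-0.0345 -0.1875  0.0891] turn rad -0.0026 gap 1.0048724293993463 F [0.9 0.4 0.9] q [  -1.3    7.3  111.8   -0.4   61.  -109.6]
```

apply_moves:
  plan: [1,-0.007,-0.038,0.005,0,1,-0.007,-0.038,0.01,0,1,-0.007,-0.038,0.01,0,1,-0.007,-0.038,0.015,0,1,-0.007,-0.03,0.015,0,1,0,0,0.02,0,1,0,0,0,0,1,0,0,0,0]

```text
time: 2.43
tool_pos: [0.5173, -0.1429, 0.1522]
ee_rot: [[-0.961, -0.277, 0.0], [-0.277, 0.961, -0.006], [0.002, -0.006, -1.0]]
contact_force: [-0.1, -0.5, 0.0]
finger_gap: 1.001
```

```bash
python3 go.py .5165 -.132 .14
```

```text
t 2.4333 p [ 0.5173 -0.1429  0.1522] yang 106.07 delta tool [-0.0023  0.0107  0.0121] turn rad -0.0441 gap 1.0013498981571627 F [-0.1 -0.5  0. ] q [ -20.2   24.2  101.    -0.4   54.6 -126.1]
```

apply_moves:
  plan: [1,-0.001,0.006,0.01,-0.022,1,-0.001,0.005,0.015,-0.022,1,0,0,0.015,0,1,0,0,0.01,0,1,0,0,0,0]

```text
time: 2.85
tool_pos: [0.5163, -0.1272, 0.1034]
ee_rot: [[-0.947, -0.323, 0.005], [-0.323, 0.946, -0.008], [-0.002, -0.009, -1.0]]
contact_force: [0.1, -0.1, -0.5]
finger_gap: 0.997
```

```bash
python3 go.py .5165 -.132 .057
python3 - <<'E'
from station import snapshot
import cv2
for n,(r,c) in dict(top=(170,330),scene=(200,280)).items():
    cv2.imwrite(f"pics/{n}1.png",cv2.resize(snapshot(n)[r:r+150,c:c+190,::-1],None,fx=4,fy=4,interpolation=cv2.INTER_CUBIC))
E
```

```text
t 2.85 p [ 0.5163 -0.1272  0.1034] yang 108.82 delta tool [ 0.0015 -0.0042  0.0465] turn rad 0.0039 gap 0.997402174711214 F [ 0.1 -0.1 -0.5] q [ -18.7   27.9  103.8   -0.4   48.  -127.2]
```

View pics/scene1.png

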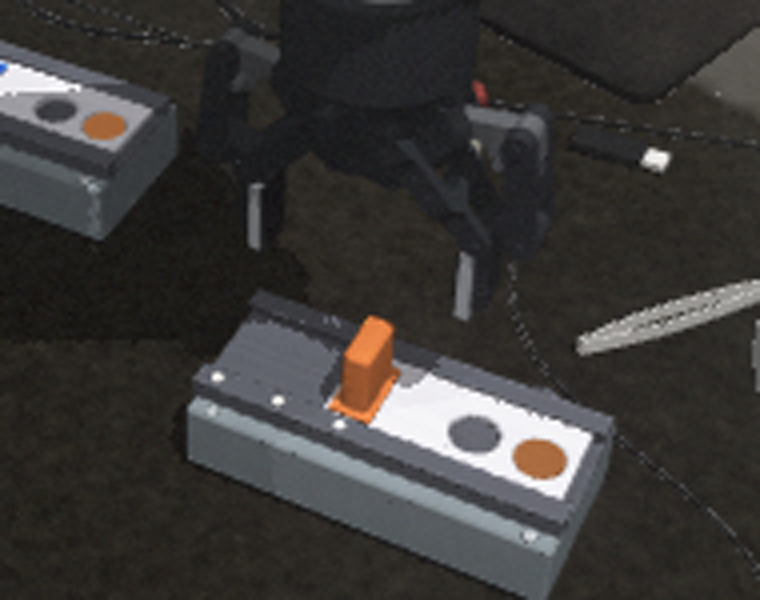

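View pics/top1.png

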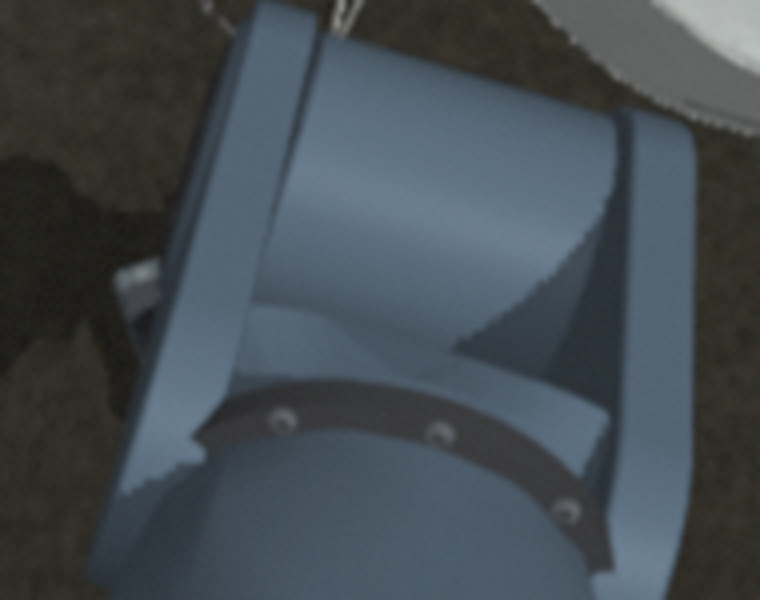

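Scene crop: the open pads at (257,240) and (462,315) straddle the grip, whose top is at (373,325). The arm hides the grip in the top view. I'll descend with a small correction.

apply_moves:
  plan: [1,0.001,-0.003,0.01,0,1,0,-0.001,0.015,0,1,0,0,0.012,0,1,0,0,0.004,0,1,0,0,0,0]

```text
time: 3.37
tool_pos: [0.5203, -0.1333, 0.0651]
ee_rot: [[-0.946, -0.323, 0.014], [-0.323, 0.946, -0.011], [-0.01, -0.015, -1.0]]
contact_force: [-0.3, -0.9, 0.1]
finger_gap: 1.004
```

```bash
python3 go.py .5165 -.132 .057
```

```text
t 3.3667 p [ 0.5203 -0.1333  0.0651] yang 108.83 delta tool [0.0032 0.0026 0.0081] turn rad 0.0039 gap 1.004370355527519 F [-0.3 -0.9  0.1] q [ -19.2   31.7  104.3   -0.5   43.  -127.7]
```

apply_moves:
  plan: [1,0.003,0.002,0.005,0,1,0,0,0.002,0,1,0,0,0,0]

```text
time: 3.62
tool_pos: [0.5171, -0.1328, 0.0585]
ee_rot: [[-0.946, -0.322, 0.015], [-0.323, 0.946, -0.011], [-0.011, -0.016, -1.0]]
contact_force: [0.2, 0.3, 0.0]
finger_gap: 1.002
```

```bash
python3 go.py .5165 -.132 .057
```

```text
t 3.6167 p [ 0.5171 -0.1328  0.0585] yang 108.81 delta tool [0.0003 0.001  0.0015] turn rad 0.0036 gap 1.0015666995407364 F [0.2 0.3 0. ] q [ -19.2   32.1  105.    -0.5   41.9 -127.7]
```

Now I'll close on the grip.

apply_moves:
  plan: [-1,0,0,0,0,-1,0,0,0,0,-1,0,0,0,0,-1,0,0,0,0,-1,0,0,0,0,-1,0,0,0,0,-1,0,0,0,0,-1,0,0,0,0,-1,0,0,0,0,-1,0,0,0,0]
  grip_force: 40

```text
time: 4.45
tool_pos: [0.5173, -0.1317, 0.0601]
ee_rot: [[-0.947, -0.321, 0.016], [-0.321, 0.947, -0.01], [-0.012, -0.014, -1.0]]
contact_force: [0.1, 0.5, -0.1]
finger_gap: 0.157
```

```bash
python3 go.py .5165 -.132 .057
```

```text
t 4.45 p [ 0.5173 -0.1317  0.0601] yang 108.73 delta tool [0.0009 0.     0.0031] turn rad 0.0023 gap 0.1565810114177682 F [ 0.1  0.5 -0.1] q [ -19.2   31.9  105.    -0.3   42.1 -127.7]
```

Gripped: the opening is 0.157, about 13 mm. Next I'll slide it along tool +y.

apply_moves:
  plan: [-1,0,0.005,0,0,-1,0,0.005,0,0,-1,0,0.005,0,0,-1,0,0.005,0,0,-1,0,0.005,0,0,-1,0,0,0,0]

```text
time: 4.95
tool_pos: [0.5093, -0.1076, 0.0601]
ee_rot: [[-0.947, -0.32, 0.018], [-0.32, 0.947, -0.011], [-0.013, -0.016, -1.0]]
contact_force: [-0.7, 5.1, 1.6]
finger_gap: 0.148
```

```bash
python3 go.py .5077 -.1033 .060
```

```text
t 4.95 p [ 0.5093 -0.1076  0.0601] yang 108.66 delta tool [0.0001 0.0046 0.0001] turn rad 0.0011 gap 0.1478886165101145 F [-0.7  5.1  1.6] q [ -16.9   30.8  107.1   -0.5   40.9 -125.2]
```

apply_moves:
  plan: [-1,0,0.004,0,0,-1,0,0,0,0,-1,0,0,0,0]

```text
time: 5.2
tool_pos: [0.5078, -0.103, 0.0601]
ee_rot: [[-0.947, -0.321, 0.018], [-0.321, 0.947, -0.011], [-0.013, -0.017, -1.0]]
contact_force: [-0.3, -3.3, -0.1]
finger_gap: 0.152
```

```bash
python3 go.py .5077 -.1033 .060;python3 - <<'E'
from station import snapshot
import cv2
for n,(r,c) in dict(scene=(200,280)).items():
    cv2.imwrite(f"pics/{n}2.png",cv2.resize(snapshot(n)[r:r+150,c:c+190,::-1],None,fx=4,fy=4,interpolation=cv2.INTER_CUBIC))
E
```

```text
t 5.2 p [ 0.5078 -0.103   0.0601] yang 108.73 delta tool [ 0.0002 -0.0002  0.0001] turn rad 0.0023 gap 0.15235333830157907 F [-0.3 -3.3 -0.1] q [ -16.4   30.7  107.4   -0.5   40.8 -124.8]
```

View pics/scene2.png

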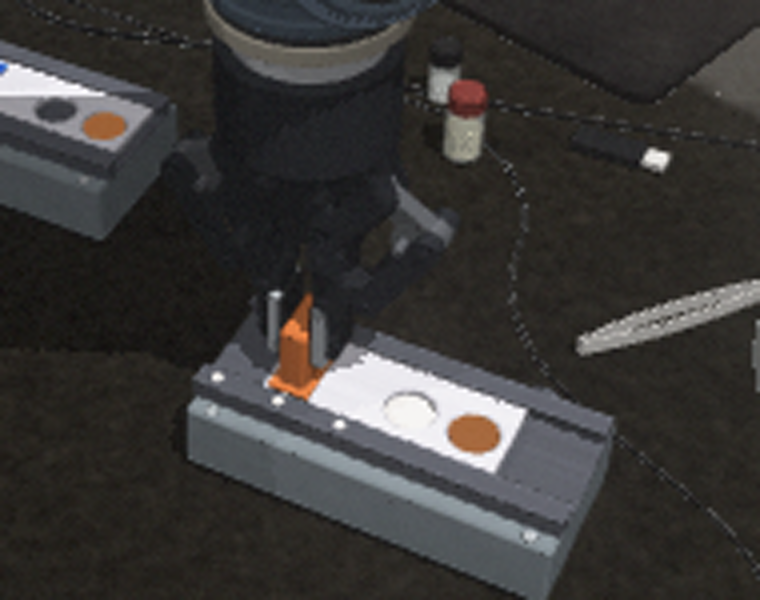

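The white port fills the clear hole at crop (410,410), with the amber disc beyond it at (473,433). The force has reversed sign across the stop, so I'll release and retreat.

apply_moves:
  plan: [1,0,0,0,0,1,0,0,0,0,1,0,0,0,0,1,0,0,0,0,1,0,0,0,0,1,0,0,0,0,1,0,0,0,0,1,0,0,0,0,1,0,0,0,0,1,0,0,0,0]

```text
time: 6.08
tool_pos: [0.5077, -0.1034, 0.0597]
ee_rot: [[-0.947, -0.321, 0.017], [-0.321, 0.947, -0.011], [-0.013, -0.016, -1.0]]
contact_force: [-0.4, -0.9, 0.7]
finger_gap: 1.001
```

apply_moves:
  plan: [1,0,0,-0.02,0,1,0,0,-0.03,0,1,0,0,-0.03,0,1,0,0,-0.03,0,1,0,0,-0.03,0,1,0.03,0,-0.02,0,1,0.04,0,0,0,1,0.04,0,0,0,1,0.04,0,0,0,1,0.03,0,0,0,1,0,0,0,0,1,0,0,0,0]

```text
time: 7.08
tool_pos: [0.3276, -0.1602, 0.2253]
ee_rot: [[-0.946, -0.323, 0.019], [-0.324, 0.946, -0.014], [-0.014, -0.019, -1.0]]
contact_force: [-0.0, -0.1, -0.9]
finger_gap: 1.002
```

```bash
python3 go.py .5077 -.1033 .060;python3 - <<'E'
from station import snapshot
import cv2
for n,(r,c) in dict(scene=(190,230),top=(180,180)).items():
    im=snapshot(n)[...,::-1];w=dict(scene=(165,220),top=(120,300))[n]
    cv2.imwrite(f"pics/{n}3f.png",im)
    k=800/w[1]-.1
    cv2.imwrite(f"pics/{n}3.png",cv2.resize(im[r:r+w[0],c:c+w[1]],None,fx=k,fy=k,interpolation=cv2.INTER_CUBIC))
E
```

```text
t 7.0833 p [ 0.3276 -0.1602  0.2253] yang 108.87 delta tool [-0.1866 -0.0012  0.1679] turn rad 0.0046 gap 1.0018153526668616 F [-0.  -0.1 -0.9] q [-3.330e+01 -3.000e-01  1.205e+02 -1.000e-01  5.840e+01 -1.422e+02]
```

View pics/scene3.png

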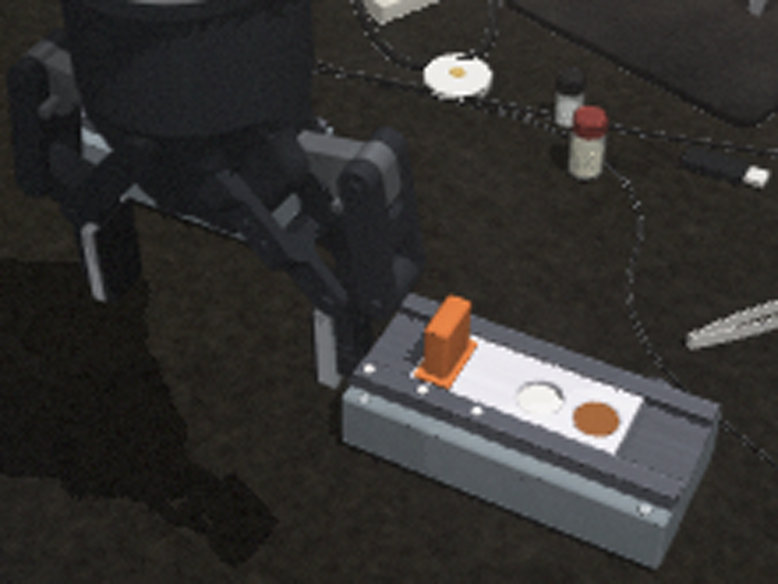

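View pics/top3.png

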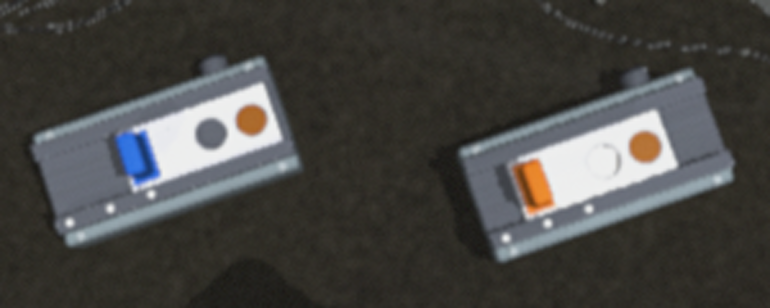

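The top view shows the orange box's hole at crop (603,161), white and open, with the amber disc at (645,147). That disc has moved about 17 px, or 30 mm. The blue box is unchanged, with a dark hole at (211,134). The arm is clear of both boxes, so I'm handing in.

Run:
```python
from station import job_done
print(job_done())
```

```text
the job is handed in; nothing more can be done
None
```

The orange box's light path is open. I gripped its shutter, slid it about 30 mm to the middle stop, released it and backed the arm away, finishing at about 7 s.

- **Orange shutter:** After release, both cameras show the white port through the clear hole, with the amber filter off to the side. The amber disc moved about 30 mm in the top view. The sideways force changed sign as the grip reached the stop (about +5 N to -3 N), which fits the detent.
- **Blue shutter:** The final top view shows it still closed. Only the top view confirms this, because the gripper hid that box in the last scene picture.
- **Arm:** It ended clear of both boxes with no contact force. Measured wrist forces stayed at about 5 N or below throughout.

No check failed. The arm blocked the top view while lining up the grasp, so I did that from the scene camera alone.

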